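# Seat the blue-handled circuit card in the card rack

## Robot

A 6-joint arm with a two-finger parallel gripper is mounted at the origin on a cart in front of the work surface, level with it; the furniture and walls round the work are solid. World frame = base frame: x ahead of the robot, y to its left, z up, the work surface at z = 0. Lengths are in m, angles in rad, forces in N, time in s.
With the tool pointing down it reaches from about 0.25 to 0.725 m from the base axis. Payload 9.7 kg.
Tool frame: the origin (TCP) lies midway between the tips of the shut fingers; the grasp point (between the pads) lies 19 mm behind it; z points along the fingers, y is the direction in which the jaws open and shut (so a half turn about z gives the same grasp; the last joint's range is limited). The gripper opens to 85 mm and grips with 20 to 120 N. Pads are 22 mm wide; open, the fingers measure 114 mm over their backs; the gripper's body (76 mm by 85 mm) begins 54 mm behind the grasp point. The pads swing forward as they close: fully open they stand 13 mm farther back than shut.
Start: joints at [-1.252, 0.087, 0.176, 1.66, 0, 1.571], TCP at [0.172, -0.522, 0.231] pointing down, gripper open.
Joint ranges: [-3.13, 3.13], [-0.85, 1.81], [-1.15, 1.24], [-2.2, 2.28], [-1.44, 1.52], [-3.14, 3.14]. Speed limits (rad/s): [2.22, 2.22, 2.57, 3.14, 3.14, 3.14].

## Interface

Orientations are given as a rotation vector (axis times angle).
In Python, from cell import r, imaging, job, finder gives the robot as it stands. The module is installed in compiled form; this text tells all that it offers.
- The arm moves only by the shell command python3 -m jog 'ROWS' [FORCE]. ROWS is JSON, a list of rows, each a list of 3 entries, a list of its own where there are three numbers: the shift along the tool's x, y, z in m, then the turn, a rotation vector about the tool's x, y, z in degrees, then the opening, from 0 (shut) to 1 (fully open). A call has 1 to 20 rows; each row shifts and turns the commanded pose from where the row before left it, along the tool's axes as they then stand; what a row does not reach is not made up. A row lasts 1/10 s, in which the tool goes at most 50 mm and 8.59 degrees, less where a joint would pass 70% of its speed; a pose out of reach is approached as far as the arm can. A call is refused whole if a number of a shift passes 0.05 or a number of a turn 8.59, either way. A call with a gripper value outside its range is refused whole. The fingers move at their own pace and stop on an object; FORCE is the grip in N (left out, the last holds). Time passes only in rows, so rows that do not move let the fingers close. It gives the time, the measured TCP pose, the force and the opening at its end, in the units of the state.
- r.state(): the state, without advancing time (a new reading comes with each control period).
- imaging.read_camera(name): name is "scene" or "top"; returns (picture, depth): 420x560x3 uint8, red, green, blue; 420x560 float32, m along the optical axis (not along the pixel's ray), 0 where there is no reading.
- imaging.calibration(name): a dict with "camera_matrix" (3x3 intrinsics, pixels), "xyz" and "attitude" of the camera in the world. Camera axes: x right, y down, z forward; pixel columns grow to the right and rows downward; lengths in m; the calibration is good to about 2 mm. A picture is of the moment at which its call begins. calibration takes no time and is no camera call.
- job.hand_in(): hands the job in, once; it reports no verdict.
Trained networks look in the newest picture that a camera, given by its name, has taken for a name from the list of things; names that differ only in an ending like _2 or _b are one class to them, and where a whole thing is asked for, a point or a joint stands for the part that bears it (a point fixed in the world has none). Each returns a list of dicts, best first, with "confidence" (0 to 1); they miss things now and then, are a little off and sometimes report something else, mostly with a low value. They report only what shows in the picture. A call takes as long as a camera call.
- finder.spot_in(camera, query): "bbox" ([left, top, right, bottom] in pixels, round what is visible of it).
- finder.place_of(camera, query): "xy" ([column, row] in pixels: a listed point, or the origin of a listed thing).
The state is a dict: "t": time; "joints": joint angles; "qvel": joint speeds; "joint_torque": joint torques, N m; "eef_pos": TCP position; "eef_rot": TCP orientation; "contact_force": force on the tool from outside, world axes, zero at the start; "wrist_torque": the same for the moment, N m; "opening": opening from 0.0 (shut) to 1.0 (fully open).
Only numpy, scipy, OpenCV 4.12 (cv2) and the standard library are available. Lean on these libraries where they do the work, as an engineer would, in place of code of your own. Each camera call takes 0.05 s, during which the arm holds its last target. There are 200 camera calls.

## Task

Take the circuit card with the blue handle out of its wooden stand and slide it edgewise down between the two white guides of the open card rack until it is fully home on the connector, then let go of it. Lower it in rather than letting it drop, and leave the orange-handled card where it is.

Things in the scene. Friction and masses are not known exactly. Their poses are not given: they have to be found in the camera images.
- card_blue: The card to move: upright green circuit card, 5 mm thick (its x), 90 mm wide (y), 70 mm tall (z), about 0.12 kg, with a blue grip block centred on its top edge: 14 mm thick (x), 44 mm wide (y), from 70 to 100 mm above the lower edge. Origin: middle of the lower edge; z up. Starts standing loose in its wooden stand; lifts straight out. Either face may face either way in the rack.
- card_orange: A bystander: the same card with an orange handle, in a stand of its own, to be left there. Origin and axes as for the blue-handled one. The two may swap places.
- stand_blue: Fixed wooden stand of the blue-handled card, 50 mm (x) by 116 mm (y) by 26 mm tall; origin: centre of its underside, on the counter. Its slot is 7 mm wide (x), 96 mm long (y), 20 mm deep (floor 6 mm above the origin): the card must rise more than 20 mm to be free. The other card's stand is alike.
- card_rack: Fixed open card rack with blue end panels, base 80 mm (x) by 136 mm (y). Origin: centre of its underside, on the counter; z up. Two white upright U-shaped guides, open at the top, face one another along y; the seated card stands in the plane x = 0, its width along y. Slots are 13 mm wide (x), 102 mm apart between their floors, and hold only the outer 6 mm or so of each end of the card when it is centred.
- rack_mouth (a point): Centre of the rack's mouth between the tops of the guides, 78 mm above the rack's origin, the rack's highest level. From here down to 60 mm above the origin the guides are flared, to steer the card in: 7 mm wider at the top on each side in x and at each end in y.
- rack_seat (a point): Top of the black connector between the guides, 12 mm above the rack's origin: the middle of the card's lower edge lies here when fully home, and the handle then stands 82 to 112 mm above the origin, clear of the rack. No latch; the card may lean a little in the slots; no resistance but slight friction.

How it is judged:
On the way:
1. the held card's lower edge is lowered into the mouths of both guides (below 70 mm over the rack's origin) before it is let go (z of card_blue in the frame of card_rack below 0.07 m and horizontal distance between card_blue and card_rack below 0.015 m and contact force between card_blue and the fingers above 0.5 N), for 0.05 s.
At the end, for the whole second after the job is handed in: The blue-handled card rests released in both guides: lower edge at most 18 mm above the rack's origin (home is 12), its middle within 12 mm of the rack's centre, upright within 0.26 and in line within 0.17 rad; the orange-handled card within 30 mm of where it began (z of card_blue in the frame of card_rack below 0.018 m and horizontal distance between card_blue and card_rack below 0.012 m and angle between card_blue's own z axis and vertical below 0.26 rad and angle between the x axis of card_blue and the x axis of card_rack, either way round below 0.17 rad and linear speed of card_blue below 0.02 m/s and distance of card_orange from where it was at the start of the episode below 0.03 m); the robot touches nothing.
It fails at once if the blue-handled card drops into the rack (faster than 0.85 m/s with its lower edge inside the mouths) (horizontal distance between card_blue and card_rack below 0.05 m and z of card_blue in the frame of card_rack below 0.078 m and linear speed of card_blue above 0.85 m/s).
It fails at once if the orange-handled card is taken away or tipped (moved more than 30 mm or leaning over 30 degrees) (distance of card_orange from where it was at the start of the episode above 0.03 m or angle between card_orange's own z axis and vertical above 0.52 rad).
It also fails if it takes over 32 s, if anything falls off the work surface, if the arm or the gripper's body presses on something with over 40 N, if the wrist force passes 120 N, or if a joint passes its speed limit or range.

## Working session

There is one attempt and no reset: what is moved stays moved. The work goes in short steps, Python scripts to look and compute and a shell command to move; the robot and the scene stay as the last step left them, time stands still between calls to the robot, and variables do not carry over. Pictures are saved under pics/ and viewed, about 8 in all and at most 12, crops included, and the job is handed in when it is done.

```bash
mkdir -p pics; python3 - <<'E'
from cell import r, imaging, job, finder
import cv2, numpy as np
print(r.state())
for c in ("scene","top"):
    im,d=imaging.read_camera(c); np.savez(f"{c}0.npz",im=im,d=d)
    k=imaging.calibration(c); print(c,k)
    for q in ("card_blue","card_orange","stand_blue","card_rack"):
        print(q,[(np.round(x['bbox']),round(x['confidence'],2)) for x in finder.spot_in(c,q)][:3])
    for q in ("card_blue","card_rack","rack_mouth","rack_seat","stand_blue"):
        print(q,[(np.round(x['xy'],1),round(x['confidence'],2)) for x in finder.place_of(c,q)][:2])
    cv2.imwrite(f"pics/{c}0.png",im[:,:,::-1])
E
```

```text
{'t': 0.0, 'joints': array([-1.25200473e+00,  8.74499437e-02,  1.75158275e-01,  1.65981508e+00,
        2.62423061e-05,  1.57080970e+00]), 'qvel': array([ 0.00015409,  0.0003763 , -0.00229207,  0.00036228, -0.00143015,
       -0.00010621]), 'joint_torque': array([ 2.23514733e-03, -5.20383668e+01,  4.64808297e+01,  1.61944132e-02,
        1.50058768e-04, -3.41220300e-05]), 'eef_pos': array([ 0.17231622, -0.52206923,  0.23060104]), 'eef_rot': array([-3.10048963e+00, -4.98412123e-01,  2.85909635e-04]), 'contact_force': array([-0.42623236, -0.13626811,  0.08195798]), 'wrist_torque': array([ 0.0142982 , -0.01097132, -0.03464225]), 'opening': 0.9959746268905731}
scene {'camera_matrix': array([[397.88156923,   0.        , 281.97079331],
       [  0.        , 397.88156923, 217.62615392],
       [  0.        ,   0.        ,   1.        ]]), 'xyz': array([0.09240812, 0.79278418, 0.58443166]), 'attitude': array([-0.74920696,  2.45042804, -1.24550803])}
card_blue []
card_orange [(array([230., 219., 250., 269.]), 0.96), (array([276., 194., 326., 252.]), 0.34)]
stand_blue [(array([266., 264., 314.
[... 330 characters left out ...]
      , 280.95172486],
       [  0.        , 465.67688142, 210.17250385],
       [  0.        ,   0.        ,   1.        ]]), 'xyz': array([0.43664487, 0.24695477, 0.91813322]), 'attitude': array([-2.20053372,  2.16383838, -0.08929633])}
card_blue [(array([212., 254., 260., 268.]), 0.56)]
card_orange [(array([222., 177., 268., 196.]), 0.81), (array([207., 245., 270., 278.]), 0.7)]
stand_blue [(array([207., 244., 270., 278.]), 0.8)]
card_rack [(array([293., 189., 364., 245.]), 0.63)]
card_blue [(array([237.3, 260.9]), 0.61)]
card_rack [(array([328.5, 216. ]), 0.58)]
rack_mouth [(array([335.5, 214.5]), 0.61)]
rack_seat [(array([329.8, 217.1]), 0.68)]
stand_blue [(array([238. , 258.4]), 0.67)]
```

```bash
python3 - <<'E'
import cv2, numpy as np
t=cv2.imread("pics/top0.png")[130:310,170:410]; cv2.imwrite("pics/t0c.png",cv2.resize(t,None,fx=3.3,fy=3.3,interpolation=cv2.INTER_CUBIC))
E
```

```text
(no output)
```

View pics/t0c.png

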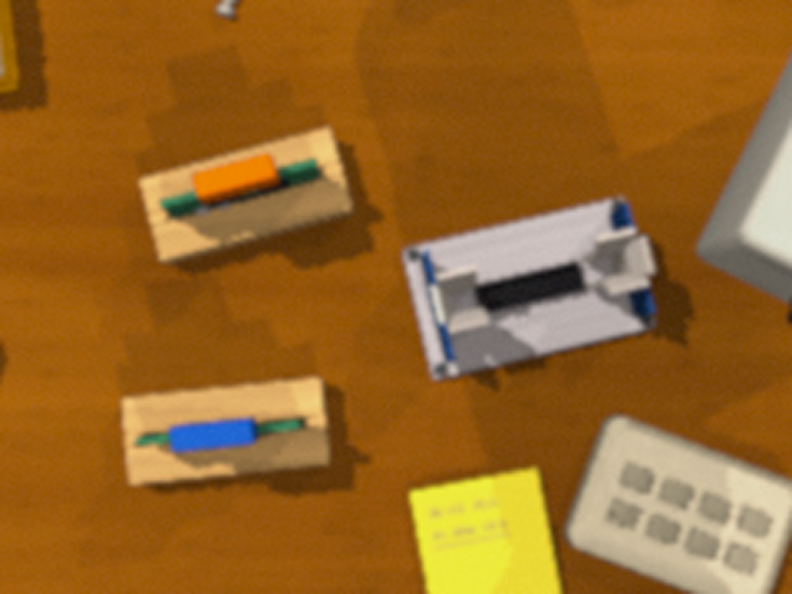

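View pics/scene0.png

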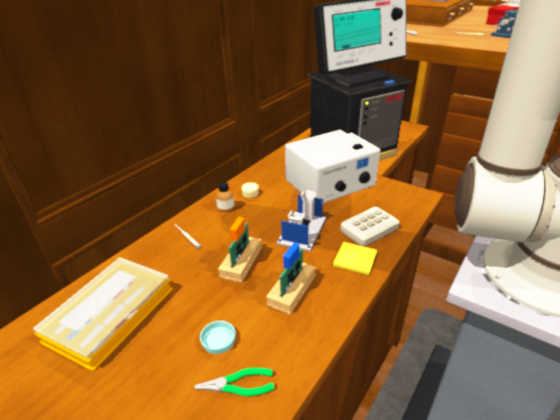

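The top crop shows the blue handle near full-frame pixel (234,262) and the orange one near (241,183). The rack's connector is near (331,217), and a white box stands to the right of it. Next I measure these in world coordinates.

```bash
cat > h.py <<'E'
import numpy as np, cv2
from cell import r, imaging, job, finder
from scipy.spatial.transform import Rotation as R
def cloud(c,d):
    k=imaging.calibration(c);K=k["camera_matrix"];v,u=np.indices(d.shape)
    p=np.stack([(u-K[0,2])/K[0,0]*d,(v-K[1,2])/K[1,1]*d,d],-1)
    return p@R.from_rotvec(k["attitude"]).as_matrix().T+k["xyz"]
def ray(c,uv,z):
    k=imaging.calibration(c);K=k["camera_matrix"]
    w=R.from_rotvec(k["attitude"]).as_matrix()@np.array([(uv[0]-K[0,2])/K[0,0],(uv[1]-K[1,2])/K[1,1],1])
    return k["xyz"]+w*(z-k["xyz"][2])/w[2]
def rect(m,P,z=None):
    q=P[m]; b=cv2.minAreaRect((q[:,:2]*1000).astype(np.float32)); return np.round(b[0],1),np.round(b[1],1),round(b[2],1),len(q),np.round(np.percentile(q[:,2],[5,50,95]),3)
E
python3 - <<'E'
from h import *
for c in("top","scene"):
    f=np.load(c+"0.npz");im=f["im"];d=f["d"];P=cloud(c,d);hsv=cv2.cvtColor(im,cv2.COLOR_RGB2HSV);H,S,V=[hsv[...,i].astype(int) for i in range(3)]
    ok=d>0;X,Y,Z=P[...,0],P[...,1],P[...,2]
    blue=ok&(H>105)&(H<125)&(S>150)&(V>80)
    print(c,"blue handle",rect(blue&(Z>.085)&(Z<.125),P))
    org=ok&(H<15)&(S>200)&(V>190)&(Z>.085)&(Z<.125);print("orange",rect(org,P))
    if c=="top":
        u=slice(185,255);v=slice(285,372);M=np.zeros(d.shape,bool);M[u,v]=1
        print("rackbase",rect(M&ok&(Z>.003)&(Z<.02)&(S<90),P))
        print("conn",rect(M&ok&(V<50)&(Z>.002)&(Z<.03),P))
        print("guidetops",rect(M&ok&(Z>.068)&(Z<.09),P))
        for a,bz in (((330.6,217),.012),((234.2,261.8),.106)): print(ray(c,a,bz))
        # stands
        W=np.zeros(d.shape,bool);W[242:282,200:275]=1
        print("stand_b",rect(W&ok&(Z>.018)&(Z<.034),P))
        box=np.zeros(d.shape,bool);box[130:240,380:480]=1
        q=P[box&ok&(Z>.03)];print("box",q.min(0),q.max(0))
        print("table z",np.median(Z[280:300,240:280]))
E
```

```text
top blue handle (array([410.3, 326.1]), array([11.4, 42.9]), 6.6, 163, array([0.104, 0.106, 0.108]))
orange (array([543.5, 313.9]), array([ 8., 41.]), 29.3, 14, array([0.1  , 0.106, 0.107]))
rackbase (array([498.6, 145.7]), array([ 81. , 144.7]), 14.3, 2263, array([0.006, 0.009, 0.015]))
conn (array([496.7, 128.3]), array([100.9,  28.2]), 87.5, 229, array([0.01 , 0.013, 0.017]))
guidetops (array([496.9, 150. ]), array([ 32.5, 121.5]), 14.3, 288, array([0.069, 0.075, 0.08 ]))
[0.49683433 0.14813099 0.012     ]
[0.40994428 0.32490029 0.106     ]
stand_b (array([409.9, 326.8]), array([ 49.9, 116.1]), 6.9, 1280, array([0.024, 0.026, 0.029]))
box [ 0.45587926 -0.09827474  0.0301018 ] [0.65852284 0.05246833 0.13396249]
table z 0.0001911317525468692
scene blue handle (array([430.2, 132.4]), array([ 14.9, 438.8]), 6.5, 273, array([0.087, 0.1  , 0.109]))
orange (array([539.7, 320.3]), array([10.6, 42.4]), 1.1, 107, array([0.087, 0.095, 0.104]))
```

Measured world poses:

| Item | x (m) | y (m) | Yaw | Check |
|---|---|---|---|---|
| Blue card | 0.410 | 0.326 | about 6.8° | Handle top at 0.106, as expected; stand reads 50×116 mm |
| Rack | 0.497 | 0.149 | about 14.3° | |

First I turn the tool, then fly over to the blue card.

```bash
python3 -m jog '[[[0,0,0],[0,0,-7.85],1],[[0,0,0],[0,0,-7.85],1],[[0,0,0],[0,0,-7.85],1],[[0,0,0],[0,0,-7.85],1],[[0,0,0],[0,0,-7.85],1],[[0,0,0],[0,0,-7.85],1],[[0,0,0],[0,0,-7.85],1],[[0,0,0],[0,0,-7.85],1],[[0,0,0],[0,0,-7.85],1],[[0,0,0],[0,0,-7.85],1]]' 30
python3 -m jog '[[[0.02,0.009,0],[0,0,0],1],[[0.04,0.017,0],[0,0,0],1],[[0.04,0.017,0],[0,0,0],1],[[0.04,0.017,0],[0,0,0],1],[[0.04,0.017,0],[0,0,0],1],[[0.04,0.017,0],[0,0,0],1],[[0.04,0.017,0],[0,0,0],1],[[0.04,0.017,0],[0,0,0],1],[[0.04,0.017,0],[0,0,0],1],[[0.04,0.017,0],[0,0,0],1],[[0.04,0.017,0],[0,0,0],1],[[0.04,0.017,0],[0,0,0],1],[[0.04,0.017,0],[0,0,0],1],[[0.04,0.017,0],[0,0,0],1],[[0.04,0.017,0],[0,0,0],1],[[0.04,0.017,0],[0,0,0],1],[[0.04,0.017,0],[0,0,0],1],[[0.04,0.017,0],[0,0,0],1],[[0.04,0.017,0],[0,0,0],1],[[0.03,0.01,0],[0,0,0],1]]'
python3 -c "
from h import *
s=r.state();print(s['t'],s['joints']);M=R.from_rotvec(s['eef_rot']).as_matrix();print(M)
print(np.degrees(np.arctan2(M[1,1],M[0,1])),M.T@(np.array([.410,.326,.2])-s['eef_pos']))"
```

```text
t: 2.0
eef_pos: [0.1724, -0.5223, 0.2313]
eef_rot: [-2.08, -2.354, -0.0]
contact_force: [-1.0, 0.6, 0.3]
opening: 1.0
t: 4.0
eef_pos: [0.4047, 0.2831, 0.2309]
eef_rot: [-2.085, -2.35, 0.0]
contact_force: [-0.6, -1.2, -0.7]
opening: 0.998
4.0 [ 6.10416526e-01 -4.73248752e-02  3.86720200e-02  1.65682781e+00
  1.10357181e-04  2.06196928e+00]
[[-1.18961184e-01  9.92898901e-01 -9.15971345e-05]
 [ 9.92898902e-01  1.18961191e-01  7.06031699e-05]
 [ 8.09983140e-05 -8.25476576e-05 -9.99999993e-01]]
6.832153764471808 [0.04193066 0.01038173 0.030859  ]
```

```bash
python3 -m jog '[[[0.021,0.005,0],[0,0,0],1],[[0.021,0.0055,0],[0,0,0],1],[[0,0,0],[0,0,0],1],[[0,0,0],[0,0,0],1]]'
python3 - <<'E'
from h import *
s=r.state();M=R.from_rotvec(s['eef_rot']).as_matrix();print(s['t'],M.T@(np.array([.410,.326,.076])-s['eef_pos']))
im,d=imaging.read_camera("scene");cv2.imwrite("pics/s1.png",cv2.resize(im[80:340,180:440,::-1],None,fx=2.3,fy=2.3))
E
```

```text
t: 4.4
eef_pos: [0.4097, 0.3236, 0.231]
eef_rot: [-2.086, -2.349, 0.001]
contact_force: [0.1, -0.9, -0.0]
opening: 1.001
4.4 [0.00242568 0.00068667 0.15504349]
```

View pics/s1.png

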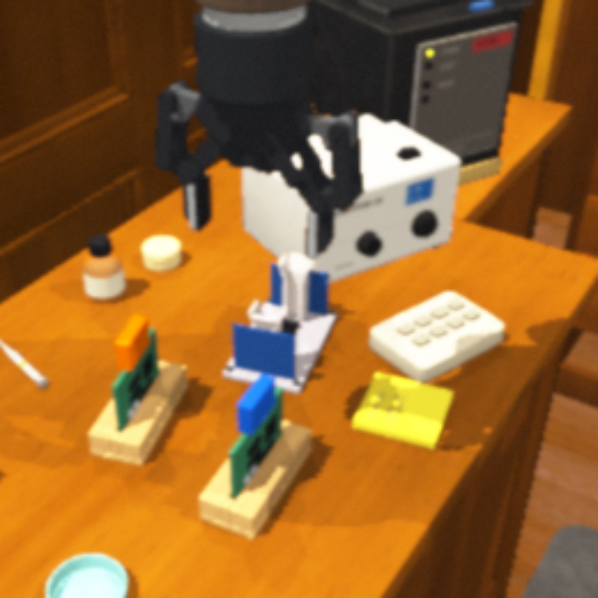

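The picture shows the open fingers above the blue handle (crop 255,405), straddling it across its thin direction, and well clear of the orange card (crop 132,340). I descend and close.

```bash
python3 -m jog '[[[0.002,0.0005,0.02],[0,0,0],1],[[0,0,0.03],[0,0,0],1],[[0,0,0.03],[0,0,0],1],[[0,0,0.03],[0,0,0],1],[[0,0,0.025],[0,0,0],1],[[0,0,0.015],[0,0,0],1],[[0,0,0.005],[0,0,0],1],[[0,0,0],[0,0,0],1],[[0,0,0],[0,0,0],1]]'
python3 -m jog '[[[0,0,0],[0,0,0],0],[[0,0,0],[0,0,0],0],[[0,0,0],[0,0,0],0],[[0,0,0],[0,0,0],0],[[0,0,0],[0,0,0],0],[[0,0,0],[0,0,0],0],[[0,0,0],[0,0,0],0],[[0,0,0],[0,0,0],0],[[0,0,0],[0,0,0],0],[[0,0,0],[0,0,0],0]]' 40
```

```text
t: 5.35
eef_pos: [0.4107, 0.3259, 0.0777]
eef_rot: [2.087, 2.348, 0.003]
contact_force: [-0.6, 1.2, -1.2]
opening: 0.996
t: 6.35
eef_pos: [0.4102, 0.3257, 0.0765]
eef_rot: [2.086, 2.349, 0.001]
contact_force: [-0.9, -0.5, 2.5]
opening: 0.158
```

The opening is 0.158, about 13.4 mm, which matches the 14 mm handle. Now I lift and check the grip.

```bash
python3 -m jog '[[[0,0,-0.005],[0,0,0],0],[[0,0,-0.01],[0,0,0],0],[[0,0,-0.015],[0,0,0],0],[[0,0,-0.02],[0,0,0],0],[[0,0,-0.025],[0,0,0],0],[[0,0,-0.02],[0,0,0],0],[[0,0,-0.015],[0,0,0],0],[[0,0,-0.005],[0,0,0],0],[[0,0,0],[0,0,-3.75],0],[[0,0,0],[0,0,-3.75],0],[[0,0,0],[0,0,0],0],[[0,0,0],[0,0,0],0]]'
python3 - <<'E'
from h import *
s=r.state();M=R.from_rotvec(s['eef_rot']).as_matrix();print(np.degrees(np.arctan2(M[1,1],M[0,1])),M.T@(np.array([.497,.149,.186])-s['eef_pos']))
im,d=imaging.read_camera("scene");cv2.imwrite("pics/s2.png",cv2.resize(im[80:340,180:440,::-1],None,fx=2.3,fy=2.3))
E
```

```text
t: 7.55
eef_pos: [0.4101, 0.3256, 0.1912]
eef_rot: [-1.931, -2.478, 0.0]
contact_force: [0.2, -0.0, -0.7]
opening: 0.155
14.158789977826283 [-0.19246911  0.04109055  0.00524724]
```

View pics/s2.png

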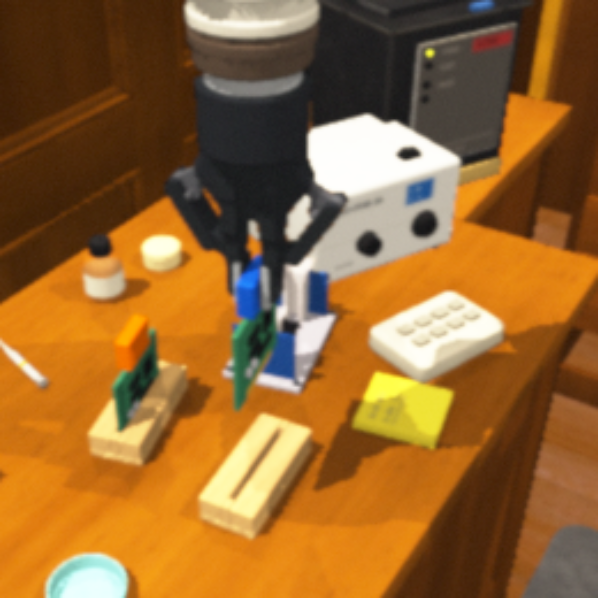

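The card hangs upright, gripped by the blue handle (crop 255,290). Next I carry it over the rack, then check the card's position against the rack's before lowering.

```bash
python3 -m jog '[[[-0.01,0.002,0],[0,0,0],0],[[-0.02,0.004,0],[0,0,0],0],[[-0.027,0.006,0],[0,0,0],0],[[-0.03,0.006,0],[0,0,0],0],[[-0.03,0.006,0],[0,0,0],0],[[-0.03,0.007,0],[0,0,0],0],[[-0.022,0.005,0],[0,0,0],0],[[-0.015,0.003,0],[0,0,0],0],[[-0.0085,0.002,0],[0,0,0],0],[[0,0,0],[0,0,0],0],[[0,0,0],[0,0,0],0],[[0,0,0],[0,0,0],0]]'
python3 - <<'E'
from h import *
s=r.state();M=R.from_rotvec(s['eef_rot']).as_matrix();print(np.degrees(np.arctan2(M[1,1],M[0,1])),M.T@(np.array([.497,.149,.186])-s['eef_pos']))
im,d=imaging.read_camera("scene");cv2.imwrite("pics/s3.png",cv2.resize(im[140:270,240:380,::-1],None,fx=4.2,fy=4.2,interpolation=cv2.INTER_CUBIC))
P=cloud("scene",d);a=np.radians(14.3);ex=np.array([np.cos(a),np.sin(a)]);ey=np.array([-ex[1],ex[0]])
hsv=cv2.cvtColor(im,cv2.COLOR_RGB2HSV);H,S,V=[hsv[...,i].astype(int) for i in range(3)]
Q=P[...,:2]-[.497,.149];X=Q@ex;Y=Q@ey;Z=P[...,2]
for n,m in (("green",(H>60)&(H<95)&(S>80)),("handle",(H>105)&(H<125)&(S>150)&(Z>.14)),("guides",(S<60)&(V>100)&(Z>.03)&(Z<.085))):
    m=m&(d>0)&(abs(X)<.06)&(abs(Y)<.09)
    print(n,m.sum())
    for q in (X,Y,Z): print(np.round(np.percentile(q[m],[2,10,50,90,98]),4))
E
```

```text
t: 8.8
eef_pos: [0.497, 0.1499, 0.1913]
eef_rot: [-1.927, -2.481, -0.0]
contact_force: [0.3, 0.4, -0.1]
opening: 0.16
14.318738438141573 [-0.0008786  -0.00024874  0.0052941 ]
green 207
[-0.055  -0.0052 -0.0033 -0.0026 -0.0022]
[-0.0273 -0.0152  0.0239  0.0441  0.0481]
[0.1289 0.1379 0.1661 0.188  0.4568]
handle 119
[-0.0082 -0.0075 -0.0031  0.0026  0.0038]
[-0.0004  0.0077  0.023   0.0253  0.0264]
[0.1949 0.1998 0.2151 0.2232 0.224 ]
guides 368
[-0.017  -0.0136 -0.0002  0.0101  0.0162]
[-0.0569 -0.0545 -0.0383  0.059   0.0622]
[0.0323 0.0403 0.0657 0.0789 0.0803]
```

View pics/s3.png

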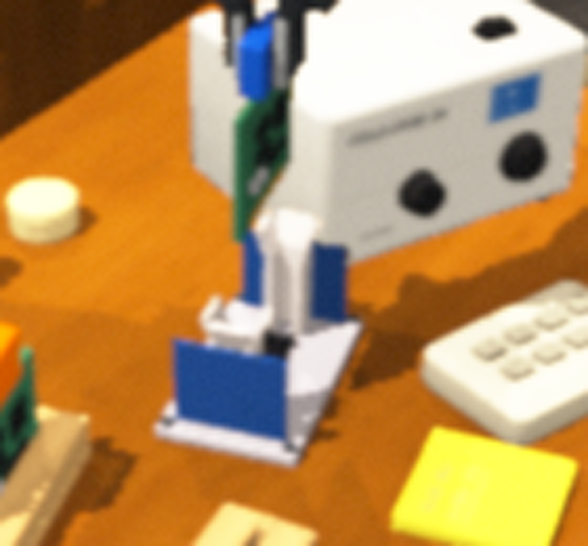

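The numbers put the card face at x = −3 mm and its end at y = +46 mm in the rack frame, against an ideal −2.5 and +45, so it is centred. I lower it partway and check the force.

```bash
python3 -m jog '[[[-0.0005,0,0.01],[0,0,0],0],[[0,0,0.015],[0,0,0],0],[[0,0,0.015],[0,0,0],0],[[0,0,0.012],[0,0,0],0],[[0,0,0.01],[0,0,0],0],[[0,0,0.008],[0,0,0],0],[[0,0,0.005],[0,0,0],0],[[0,0,0],[0,0,0],0],[[0,0,0],[0,0,0],0]]'
python3 -m jog '[[[0,0,0.006],[0,0,0],0],[[0,0,0.006],[0,0,0],0],[[0,0,0.006],[0,0,0],0],[[0,0,0.004],[0,0,0],0],[[0,0,0],[0,0,0],0]]'
```

```text
t: 9.75
eef_pos: [0.4976, 0.1487, 0.1167]
eef_rot: [1.928, 2.48, 0.001]
contact_force: [0.7, 0.0, -2.0]
opening: 0.16
t: 10.25
eef_pos: [0.497, 0.1486, 0.0934]
eef_rot: [-1.928, -2.48, 0.002]
contact_force: [-0.0, 1.3, -0.9]
opening: 0.158
```

No resistance, and the lower edge is at about 23 mm. I do the last part slowly.

```bash
python3 -m jog '[[[0,0,0.003],[0,0,0],0],[[0,0,0.003],[0,0,0],0],[[0,0,0.002],[0,0,0],0],[[0,0,0.001],[0,0,0],0],[[0,0,0],[0,0,0],0],[[0,0,0],[0,0,0],0]]'
python3 -m jog '[[[0,0,0.001],[0,0,0],0],[[0,0,0.001],[0,0,0],0],[[0,0,0],[0,0,0],0],[[0,0,0],[0,0,0],0]]'
python3 - <<'E'
from h import *
im,d=imaging.read_camera("scene");cv2.imwrite("pics/s4.png",cv2.resize(im[140:270,240:380,::-1],None,fx=4.2,fy=4.2,interpolation=cv2.INTER_CUBIC))
E
```

```text
t: 10.85
eef_pos: [0.4975, 0.1487, 0.0854]
eef_rot: [1.928, 2.48, 0.0]
contact_force: [-0.6, 0.8, -0.6]
opening: 0.157
t: 11.25
eef_pos: [0.4974, 0.1487, 0.0833]
eef_rot: [-1.928, -2.48, 0.0]
contact_force: [-0.1, -0.4, -1.3]
opening: 0.158
```

View pics/s4.png

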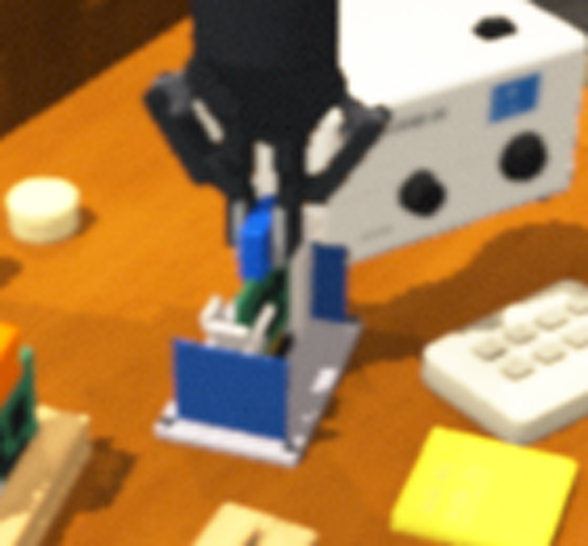

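The card sits in both guides (crop 245,320) with its lower edge about 1 mm above home. I lower the last bit, release and retreat straight up.

```bash
python3 -m jog '[[[0,0,0.001],[0,0,0],0],[[0,0,0],[0,0,0],0],[[0,0,0],[0,0,0],0]]'
python3 -m jog '[[[0,0,0],[0,0,0],0.6],[[0,0,0],[0,0,0],0.6],[[0,0,0],[0,0,0],0.6],[[0,0,0],[0,0,0],0.6],[[0,0,0],[0,0,0],0.6],[[0,0,0],[0,0,0],0.6]]'
python3 -m jog '[[[0,0,-0.01],[0,0,0],0.6],[[0,0,-0.02],[0,0,0],0.6],[[0,0,-0.03],[0,0,0],0.6],[[0,0,-0.03],[0,0,0],0.6],[[0,0,-0.03],[0,0,0],0.6],[[0,0,-0.03],[0,0,0],0.6],[[0.02,0,-0.02],[0,0,0],0.6],[[0.03,-0.02,0],[0,0,0],0.6],[[0.03,-0.03,0],[0,0,0],0.6],[[0.03,-0.03,0],[0,0,0],0.6],[[0.03,-0.03,0],[0,0,0],0.6],[[0.02,-0.03,0],[0,0,0],0.6],[[0,0,0],[0,0,0],0.6],[[0,0,0],[0,0,0],0.6]]'
python3 - <<'E'
from h import *
im,d=imaging.read_camera("top");P=cloud("top",d);hsv=cv2.cvtColor(im,cv2.COLOR_RGB2HSV);H,S,V=[hsv[...,i].astype(int) for i in range(3)];Z=P[...,2]
b=(d>0)&(H>105)&(H<125)&(S>150)&(V>80)&(Z>.085)&(Z<.15)
print("blue",rect(b,P));o=(d>0)&(H<15)&(S>200)&(V>190)&(Z>.085)&(Z<.125);print("orange",rect(o,P))
cv2.imwrite("pics/t5.png",cv2.resize(im[130:310,170:410,::-1],None,fx=3.3,fy=3.3,interpolation=cv2.INTER_CUBIC))
E
```

```text
t: 11.6
eef_pos: [0.4976, 0.1487, 0.0825]
eef_rot: [1.928, 2.48, 0.0]
contact_force: [-0.3, 0.6, 1.4]
opening: 0.16
t: 12.2
eef_pos: [0.4974, 0.1487, 0.0823]
eef_rot: [-1.928, -2.48, 0.0]
contact_force: [-0.3, 0.3, -0.5]
opening: 0.598
t: 13.6
eef_pos: [0.322, 0.2696, 0.2532]
eef_rot: [1.926, 2.481, 0.003]
contact_force: [0.2, -0.3, -0.2]
opening: 0.599
blue (array([497.5, 150.1]), array([12.9, 43.1]), 14.2, 196, array([0.108, 0.112, 0.115]))
orange (array([548.6, 317.4]), array([12.5, 42. ]), 16.5, 35, array([0.104, 0.106, 0.109]))
```

View pics/t5.png

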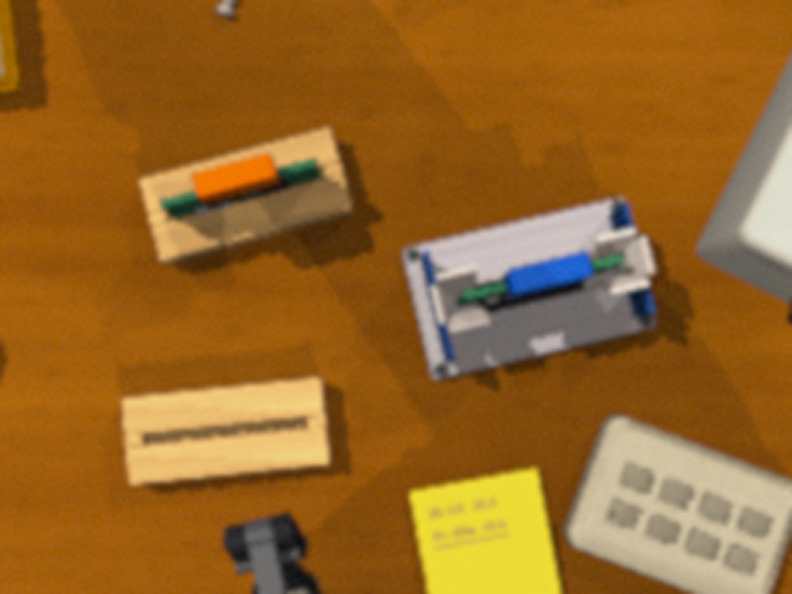

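The blue card stands in both guides (crop 550,273). Its handle top is at 0.112, the height for fully home, at (0.4975, 0.150) with yaw 14.2°. The orange card is unmoved (crop 235,178) and the robot is clear, so I hand in.

```bash
python3 -c "
from cell import job
print(job.hand_in())"
```

```text
the job is handed in; nothing more can be done
None
```

The blue-handled card is fully home in the rack and released, and I handed the job in at about 13.7 s of the 32 s allowed. I lifted it from its stand by the handle, lowered it between the guides under grip until it reached the connector, then opened the fingers and moved the arm clear.

**Last checks (top camera, after release):**
- **Height:** the handle top is at 0.112 m, the value expected for a card fully home.
- **Position and angle:** the card's centre is within about 1 mm of the rack centre I measured. Its yaw is 14.2° against the rack's 14.3°.
- **Forces:** the wrist readings between moves never rose above about 3 N.
- **Orange card:** in the picture it looks unmoved. Its measured centre differs by about 6 mm from the first reading, but that reading came from only 14 pixels, so I put the difference down to measurement noise.

**Disagreement:** early estimates of the rack centre differed along y. The base outline gave 0.146 m, the connector 0.148 m and the guide tops 0.150 m (a black-pixel reading of the connector, 0.128 m, was clearly off and dropped). I aimed at 0.149 m, and the card went in without resistance.

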